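# Wring the stuck isolator plug out of a battery pack

## Robot

A 7-joint arm with a two-finger parallel gripper is mounted at the origin on the work surface. World frame = base frame: x ahead of the robot, y to its left, z up, the work surface at z = 0. Lengths are in m, angles in rad, forces in N, time in s.
With the tool pointing down it reaches from about 0.425 to 0.925 m from the base axis. Payload 6.8 kg.
Tool frame: the origin (TCP) lies at the very end of the fingers, on their centre line; the grasp point (between the pads) lies 19 mm behind it; z points along the fingers, y is the line along which they close (so a half turn about z gives the same grasp; the last joint's range is limited). The gripper opens to 85 mm and grips with 20 to 120 N. Pads are 22 mm wide; open, the fingers measure 114 mm over their backs; the gripper's body (76 mm by 85 mm) begins 54 mm behind the grasp point. The pads swing forward as they close: fully open they stand 13 mm farther back than shut.
Start: joints at [-1.417, 0.477, 0.022, 1.555, -0.011, 1.109, -0.083], TCP at [0.175, 0.652, 0.231] pointing down, gripper open.
Joint ranges: [-2.96, 2.96], [-0.34, 2.1], [-1.41, 1.46], [0.24, 2.44], [-1.37, 4.51], [0.17, 1.92], [-2.96, 2.96]. Speed limits (rad/s): [2.39, 2.39, 3.14, 3.14, 3.14, 3.14, 3.14].

## Interface

Orientations are given as a unit quaternion [w, x, y, z].
In Python, from station import get_obs, read_camera, hand_in gives the robot as it stands.
- The arm moves only by the tool arm_command, never from a script. Its argument "commands" is one flat list of numbers, 7 for each row, row after row: the shift along the tool's x, y, z in m, then the turn, a rotation vector about the tool's x, y, z in degrees, then the opening, from 0 (shut) to 1 (fully open). In form: [tx, ty, tz, rx, ry, rz, fingers, tx, ty, tz, rx, ry, rz, fingers, ...]. A call has 1 to 8 rows; each row is the pose to reach, as a shift and turn from the pose commanded when the call began, along the tool's axes at that moment; what a row does not reach only later rows make up. A row lasts 1/10 s, in which the tool goes at most 50 mm and 8.59 degrees, less where a joint would pass 70% of its speed; a pose out of reach is approached as far as the arm can. A call with a gripper value outside its range is refused whole. The fingers move at their own pace and stop on an object; "force" is the grip in N (left out, the last holds). Time passes only in rows, so rows that repeat a pose let the fingers close. It gives the time, the measured TCP pose, the force, the opening and the grip force at its end, in the units of the state.
- get_obs(): the state, without advancing time (a new reading comes with each control period).
- read_camera(name): name is "scene" or "top" or "wrist"; returns a dict with "img" (384x512x3 uint8, red, green, blue), "camera_matrix" (3x3 intrinsics, pixels), "k1" (the pictures are not rectified: a ray, as slopes to the right and down, at radius r is drawn at 1 + k1 r^2 times it, then the intrinsics apply), "pose" (4x4, takes a point from camera to world coordinates). Camera axes: x right, y down, z forward; pixel columns grow to the right and rows downward; lengths in m; the calibration is good to about 2 mm. A picture is of the moment at which its call begins. There is no depth.
- hand_in(): hands the job in; it is judged then, once.
The state is a dict: "t": time; "q": joint angles; "joint_vel": joint speeds; "joint_torque": joint torques, N m; "eef_pos": TCP position; "tool_rot": TCP orientation; "contact_force": force on the tool from outside, world axes, zero at the start; "torque": the same for the moment, N m; "gripper_width": opening from 0.0 (shut) to 1.0 (fully open); "grasp_force": force on a finger pad.
Only numpy, scipy, OpenCV 4.12 (cv2) and the standard library are available. Lean on these libraries where they do the work, as an engineer would, in place of code of your own. Each camera call takes 0.05 s, during which the arm holds its last target. There are 200 camera calls.

## Task

Make the battery pack safe to work on: its red isolator plug is stuck tight in the sloping socket, so wring it anticlockwise and clockwise (at least 15 degrees to each side of where it stands, while still in) as you gently ease it straight out, never pulling so hard that its rubber grommet is drawn up and tears. Then stand the plug upright, handle up, in the yellow tray, let go of it, and after that swing the yellow cover fully shut over the empty socket. Leave the other things on the table where they are.

Things in the scene. Friction and masses are not known exactly. Their poses are not given: they have to be found in the camera images.
- pack: fixed battery pack. Origin on the table below the middle of the socket's mouth (mouth 100 mm up); x from socket to cells, z up. Grey housing 96 x 110 mm, its top face sloping 35 degrees from level, rising towards +x. Behind it an olive block of cells with white straps, 200 mm wide (y), x = 50 to 150 mm, 128 mm high; four terminal studs at x = 125 mm, 154 mm high.
- mouth (a point): centre of the socket's mouth, on the sloping face, in a black rubber grommet (64 mm outer, 40 mm inner diameter). z: the socket's axis, pointing out, 35 degrees from vertical, leaning to the pack's -x; x runs up the slope; y is level. The housing's face is at z = 0, 48 mm up and down the slope, 55 mm to each side.
- grommet (a joint): how far the rubber grommet, with the four sprung contacts that squeeze the plug's shank, is drawn out of the housing (m): about 0 at rest, 1 mm per 4 N of outward pull on the plug; it tears at 3.5 mm (14 N). The contacts hold a straight-drawn plug with 16 to 24 N, too much; the drag points against the motion of the shank's surface, so while the plug turns it comes out with little pull.
- plug: red plug, 88 mm long, 0.11 to 0.22 kg. Origin on its axis at the flange's underside; z from shank to handle. Black shank 36 mm dia., z -40 to 0 mm, flat end to stand on; flange 54 mm dia., z 0 to 8; handle a flat bar 64 long (x), 18 thick (y), z 8 to 48. Starts fully in, frame as mouth.
- bar_end (a point): a point on the plug's handle, 30 mm along the plug's x and 28 mm along its z: its y in the frame of mouth tells how far the plug is turned (positive anticlockwise seen from the handle; 0 at the start). Turning takes 0.3 to 0.45 N m; drawing 4 to 5 mm per 50 degrees of turn pulls 5 to 9 N. Free of the contacts when 28 mm out, clear of the mouth at 40 mm.
- cover (a joint): hinge angle in rad of the socket's yellow cover: 0 shut (flat over the mouth, parallel to the sloping face), about 2.18 when it stands straight up; starts open at 2.0 to 2.3 and stays where it is left (stiff: about 0.04 N m; stops at 0 and 2.4). It cannot shut while the plug is in.
- cover_hinge (a point): middle of the cover's hinge line, 46 mm up the slope from the mouth and 6 mm above the sloping face. The hinge line is level, along the y axis of mouth. The cover is a plate 80 mm long from the hinge, 64 mm wide, 5 mm thick; its middle plane passes through the hinge line.
- cover_edge (a point): middle of the cover's free edge, 80 mm from the hinge.
- tray: yellow open tray, fixed, 200 (x) x 160 (y) x 30 mm high, walls and floor 4 mm thick. Origin at the centre of its underside. It lies to the left or right of the pack and has changed places with the blue one in some starts.
- bin: blue open tray of the same size, fixed; not for the plug.
- tape: white roll of tape, 90 mm diameter, 25 mm high, lying in the blue tray; leave alone.
- scissors: scissors with yellow and grey grips, 180 mm long, 12 mm high, lying flat in front of the pack; leave alone.
- glasses: wire spectacles, 130 mm wide, 140 mm deep, 42 mm high, open on the table; origin on the table below the bridge; leave alone.
- jar: amber jar with white lid, 68 mm diameter, 85 mm high; leave alone. It stands in front of the pack.
- driver: orange screwdriver 190 mm long; leave alone.
There are look-alikes about, which are no part of the job. There is more than one size of the plug; the one meant has the size given above.

How it is judged:
By the outcome, as a careful person would: the job done as asked, in the order asked, and still so for the second after the job is handed in, with the robot touching nothing.
It also fails if it takes over 70 s, if anything falls off the work surface, if the arm or the gripper's body presses on something with over 40 N, if the wrist force passes 120 N, or if a joint passes its speed limit or range.

## Working session

There is one attempt and no reset: what is moved stays moved. The work goes in short steps, Python scripts to look and compute and a tool call to move; the robot and the scene stay as the last step left them, time stands still between calls to the robot, and variables do not carry over. Pictures are saved under pics/ and viewed, at most 10 in all, crops included, and the job is handed in when it is done.

Besides the shell and the picture viewer there is one more tool, called after "Request:" as a command line: name --argument value ..., lists and objects as JSON in quotes. arm_command: Moves the arm, as the interface text tells. Its arguments: {"type":"object","properties":{"commands":{"type":"array","items":{"type":"number"}},"force":{"type":"number"}},"required":["commands"]}

```bash
mkdir -p pics; ls
python3 - <<'E'
from station import get_obs, read_camera
import cv2,numpy as np
for n in ["scene","top"]:
    c=read_camera(n); cv2.imwrite(f"pics/{n}0.png",cv2.resize(c["img"][:,:,::-1],(800,600),interpolation=cv2.INTER_CUBIC))
    np.savez(f"{n}0.npz",**c); print(n,c["camera_matrix"].tolist(),c["k1"],np.round(c["pose"],3).tolist())
o=get_obs();print(o)
E
```

```text
pics
scene [[468.05956953043534, 0.0, 250.1266785427116], [0.0, 468.05956953043534, 191.22847413147235], [0.0, 0.0, 1.0]] -0.03099948786002254 [[-0.704, 0.599, -0.382, 1.123], [0.71, 0.599, -0.371, 0.63], [0.007, -0.532, -0.847, 1.588], [0.0, 0.0, 0.0, 1.0]]
top [[379.94351415969015, 0.0, 264.12295025021126], [0.0, 379.94351415969015, 185.0047726756236], [0.0, 0.0, 1.0]] 0.03169645899795477 [[-0.028, -0.978, 0.208, 0.249], [-1.0, 0.027, -0.01, -0.005], [0.004, -0.209, -0.978, 1.129], [0.0, 0.0, 0.0, 1.0]]
{'t': 0.1, 'q': array([-1.41710217,  0.47768142,  0.02234547,  1.55629656, -0.01153239,
        1.1092963 , -0.08309846]), 'joint_vel': array([-1.33203456e-04, -3.24404320e-03, -9.42304502e-04, -1.93343100e-03,
        1.56982159e-03,  1.00066647e-05, -1.05782100e-04]), 'joint_torque': array([ 3.90287867e-03, -5.97759318e+01,  1.61313716e+00, -2.81953597e+01,
        1.27716508e-02,  5.08256911e-03, -2.29933917e-06]), 'eef_pos': array([0.17456962, 0.6515152 , 0.23047078]), 'tool_rot': array([-6.00249461e-05,  1.30520981e-01,  9.91445243e-01, -7.74697323e-04]), 'contact_force': array([-0.36774133,  0.61753639, -0.74132109]), 'torque': array([-0.03473217, -0.01387414,  0.00917018]), 'grasp_force': 0.0, 'gripper_width': 0.9913254578912257}
```

View pics/scene0.png

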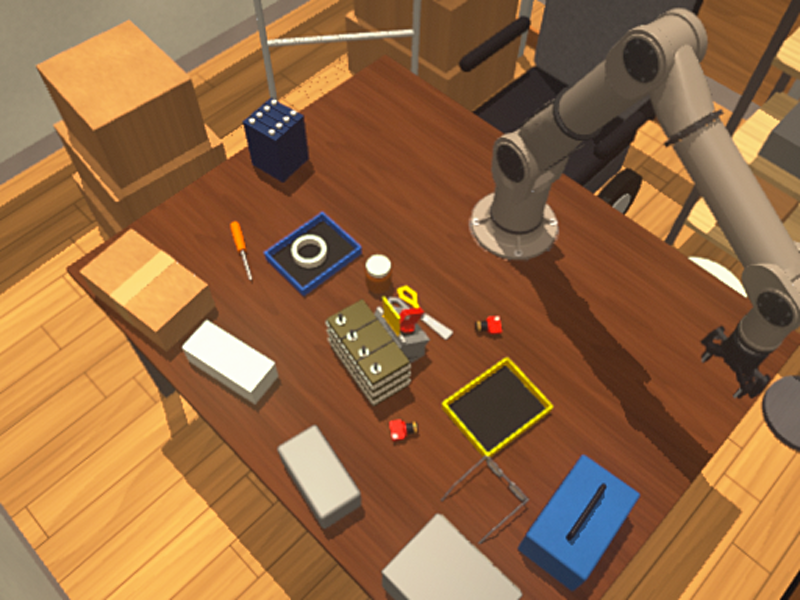

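View pics/top0.png

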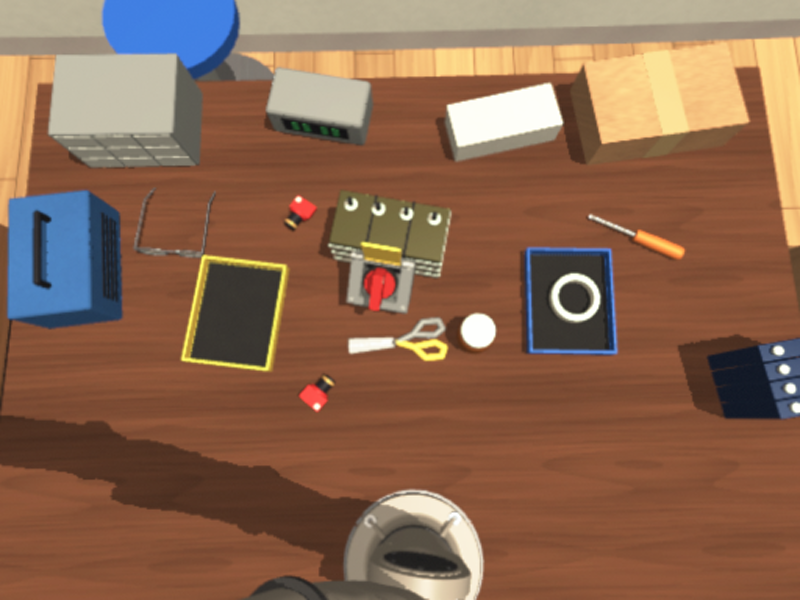

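The top view shows the pack with its plug at (378,285), and two loose red plugs at (300,212) and (317,392). The loose ones are look-alikes lying on the table. The plug meant is the one in the sloping socket, with the yellow cover behind it. The yellow tray is at (235,313), left of the pack. I'll enlarge to confirm and measure.

Run:
```python
import cv2,numpy as np
t=np.load("top0.npz")["img"][115:205,200:300,::-1]; s=np.load("scene0.npz")["img"][175:265,200:300,::-1]
for n,i in(("t",t),("s",s)):
    cv2.imwrite(f"pics/{n}crop.png",cv2.resize(i,None,fx=6,fy=6,interpolation=cv2.INTER_CUBIC))
```

```text
(no output)
```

View pics/tcrop.png

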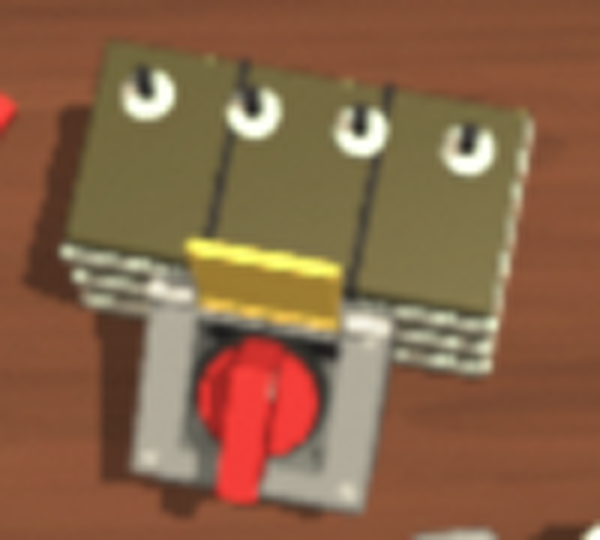

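View pics/scrop.png

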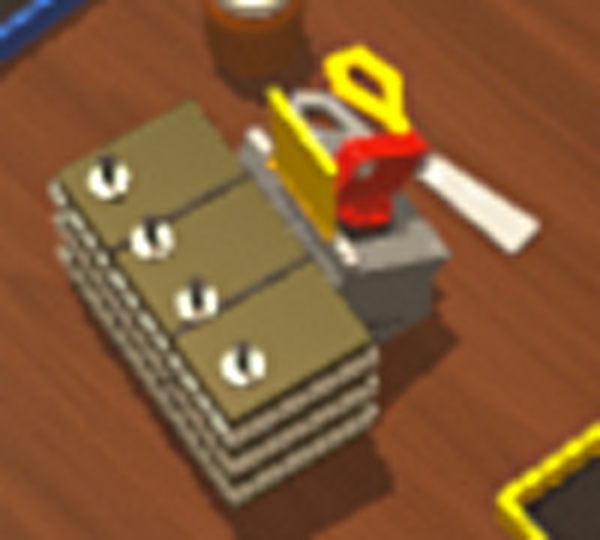

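The plug sits in the socket and the cover stands up behind it. I'll fit the pack and tray poses from the corners read off both views.

```bash
cat > h.py <<'E'
import numpy as np
from scipy.optimize import least_squares
from scipy.spatial.transform import Rotation as R
def proj(c,P):
    T=np.linalg.inv(c["pose"]); p=(np.atleast_2d(P)@T[:3,:3].T)+T[:3,3]
    u=p[:,:2]/p[:,2:]; u=u*(1+float(c["k1"])*(u**2).sum(1,keepdims=True)); K=c["camera_matrix"]
    return u*[K[0,0],K[1,1]]+K[:2,2]
def pose3(v): # x,y,yaw
    M=np.eye(4); M[:3,:3]=R.from_euler('z',v[2]).as_matrix(); M[:2,3]=v[:2]; return M
def ap(M,P): return np.atleast_2d(P)@M[:3,:3].T+M[:3,3]
a=np.radians(35)
MO=np.eye(4); MO[:3,:3]=np.array([[np.cos(a),0,-np.sin(a)],[0,1,0],[np.sin(a),0,np.cos(a)]]); MO[2,3]=.1
E
python3 - <<'E'
from h import *
t=np.load("top0.npz"); s=np.load("scene0.npz")
hl,hr=ap(MO,[[-.048,.055,0],[-.048,-.055,0]])
Pt=[[.15,.1,.128],[.15,-.1,.128],[.05,.1,.128],[.05,-.1,.128],hl,hr]
It=np.array([[108,42],[530,110],[68,243],[492,312],[133,472],[362,512]])/6+[200,115]
Ps=[[.05,-.1,.128],[.15,-.1,.128],[.15,.1,.128],[.05,.1,.128],hl]
Is=np.array([[190,100],[55,180],[232,415],[375,345],[448,258]])/6+[200,175]
f=lambda v:np.r_[proj(t,ap(pose3(v),Pt))-It,proj(s,ap(pose3(v),Ps))-Is].ravel()
r=least_squares(f,[.6,.05,0],loss='soft_l1');print("pack",r.x,np.round(f(r.x).reshape(-1,2),1).tolist())
pk=r.x
W=pose3(pk)@MO
def g(th): # cover angle
    d=np.array([-np.cos(th),0,np.sin(th)])*.08+[.046,0,.006]
    return np.r_[proj(s,ap(W,[d+[0,-.032,0],d+[0,.032,0]]))-(np.array([[268,88],[335,175]])/6+[200,175]),proj(t,ap(W,[d+[0,.032,0],d+[0,-.032,0]]))-(np.array([[190,242],[340,268]])/6+[200,115])].ravel()
r=least_squares(lambda v:g(v[0]),[2.1]);print("cover",r.x,np.round(g(r.x[0]),1))
Q=[[.1,.08,.03],[.1,-.08,.03],[-.1,-.08,.03],[-.1,.08,.03]]
Jt=np.array([[205,256],[288,264],[270,370],[182,360]])/1.5625
Js=np.array([[443,405],[508,358],[553,405],[489,455]])/1.5625
# scene: far-from-robot corners: left
h=lambda v:np.r_[proj(t,ap(pose3(v),Q))-Jt].ravel()
r=least_squares(h,[.5,.3,0]);print("tray",r.x,np.round(h(r.x),1))
print(proj(s,ap(pose3(r.x),Q))*1.5625)
np.savez("fit.npz",pack=pk,tray=r.x)
E
```

```text
pack [ 0.4796365   0.04356634 -0.19674369] [[-1.4, -0.5], [-0.8, -0.2], [-1.8, 0.1], [-0.2, 0.5], [-0.5, 0.0], [-0.3, -0.2], [-0.7, -2.1], [-1.3, -2.5], [-0.7, -0.1], [-0.6, -2.8], [-0.3, -2.3]]
cover [2.2193779] [-0.7 -0.9 -1.5 -2.3 -1.   0.  -0.9 -0.1]
tray [ 0.44883515  0.31460573 -0.14775837] [-0.4 -0.5 -0.2  0.7 -0.2  0.   0.7 -0.2]
[[484.15035555 451.99725376]
 [439.22575034 399.14175372]
 [503.93486251 353.58041335]
 [549.63795551 402.63273963]]
```

```bash
cat >> h.py <<'E'
from station import get_obs, read_camera
def cur():
    o=get_obs(); w,x,y,z=o["tool_rot"]; M=np.eye(4); M[:3,:3]=R.from_quat([x,y,z,w]).as_matrix(); M[:3,3]=o["eef_pos"]; return M,o
def rel(T,M=None):
    M=cur()[0] if M is None else M
    D=np.linalg.inv(M)@T; return np.round(D[:3,3],4).tolist(),np.round(R.from_matrix(D[:3,:3]).as_rotvec(degrees=True),2).tolist()
def mouth():
    f=np.load("fit.npz"); return pose3(f["pack"])@MO
FL=np.diag([-1,1,-1,1.]) # tool frame in mouth frame
def tgt(z,x=0,y=0):
    T=mouth()@FL; T[:3,3]=ap(mouth(),[x,y,z])[0]; return T
E
python3 - <<'E'
from h import *
print(rel(tgt(.1)), tgt(.1)[:3,3], mouth()[:3,3])
E
```

```text
([-0.3948, -0.5119, 0.0494], [-1.22, -34.99, -3.58]) [0.42338538 0.05477844 0.1819152 ] [0.4796365  0.04356634 0.1       ]
```

Request:
arm_command --commands '[-0.395,-0.512,0.03,-1.2,-35,-3.6,1,-0.395,-0.512,0.03,-1.2,-35,-3.6,1,-0.395,-0.512,0.03,-1.2,-35,-3.6,1,-0.395,-0.512,0.03,-1.2,-35,-3.6,1,-0.395,-0.512,0.03,-1.2,-35,-3.6,1,-0.395,-0.512,0.03,-1.2,-35,-3.6,1,-0.395,-0.512,0.03,-1.2,-35,-3.6,1,-0.395,-0.512,0.03,-1.2,-35,-3.6,1]'

```text
t: 0.9
eef_pos: [0.3288, 0.2813, 0.2123]
tool_rot: [0.299, 0.093, 0.949, -0.029]
contact_force: [1.5, -0.1, 0.1]
gripper_width: 1.006
grasp_force: 0.0
```

Run:
```python
from h import *
print(rel(tgt(.1)));print(cur()[1]["q"],cur()[1]["t"])
```

```text
([-0.0947, -0.2038, 0.1033], [0.05, 0.0, 0.02])
[-1.59786595  0.03190166  0.28451959  2.37066774  0.81784124  0.8859566
 -0.51922994] 0.9
```

Request:
arm_command --commands '[-0.095,-0.204,0.08,0,0,0,1,-0.095,-0.204,0.08,0,0,0,1,-0.095,-0.204,0.08,0,0,0,1,-0.095,-0.204,0.1,0,0,0,1,-0.095,-0.204,0.1,0,0,0,1,-0.095,-0.204,0.1,0,0,0,1,-0.095,-0.204,0.1,0,0,0,1]'

```text
t: 1.6
eef_pos: [0.3721, 0.1893, 0.209]
tool_rot: [0.302, 0.095, 0.948, -0.029]
contact_force: [0.3, -0.7, -1.4]
gripper_width: 1.001
grasp_force: 0.0
```

Run:
```python
from h import *
import cv2
print(rel(tgt(.1)));print(cur()[1]["q"],cur()[1]["t"])
c=read_camera("wrist"); np.savez("w1.npz",tool=cur()[0],**c)
cv2.imwrite("pics/w1.png",cv2.resize(c["img"][:,:,::-1],(800,600),interpolation=cv2.INTER_CUBIC))
W=mouth(); 
print("bar top corners",np.round(proj(c,ap(W,[[.032,.009,.048],[.032,-.009,.048],[-.032,.009,.048],[-.032,-.009,.048]]))*1.5625).tolist())
print("housing",np.round(proj(c,ap(W,[[-.048,.055,0],[-.048,-.055,0]]))*1.5625).tolist())
```

```text
([-0.0472, -0.1219, 0.0662], [0.08, 0.31, -0.14])
[-0.53574016 -0.0228787  -0.53549986  2.43565426  0.91631859  0.75162898
 -0.39951103] 1.6
bar top corners [[237.0, 405.0], [211.0, 405.0], [226.0, 316.0], [198.0, 316.0]]
housing [[311.0, 275.0], [163.0, 276.0]]
```

View pics/w1.png

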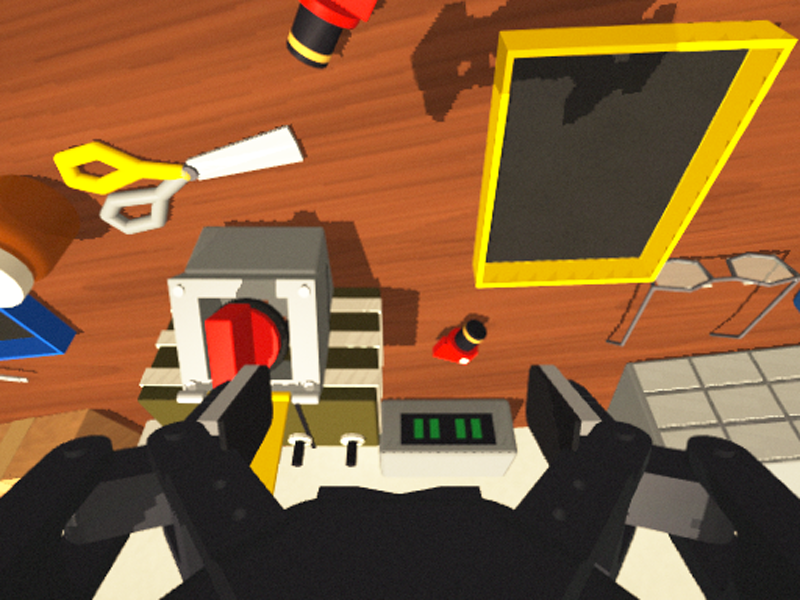

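The arm stopped short because joint 4 is at its limit. The wrist view shows the socketed plug at (240,345) and the housing's lower corners at (167,277) and (326,277). I'll go outward first, then across.

Request:
arm_command --commands '[-0.03,-0.03,0.06,0,0,0,1,-0.045,-0.06,0.066,0,0,0,1,-0.047,-0.09,0.066,0,0,0,1,-0.047,-0.122,0.066,0,0,0,1,-0.047,-0.122,0.066,0,0,0,1,-0.047,-0.122,0.066,0,0,0,1]'

```text
t: 2.25
eef_pos: [0.4188, 0.1201, 0.1927]
tool_rot: [0.295, 0.094, 0.95, -0.034]
contact_force: [0.1, -0.2, 0.1]
gripper_width: 1.0
grasp_force: 0.0
```

Run:
```python
from h import *
import cv2
print(rel(tgt(.1)));print(cur()[1]["q"],cur()[1]["t"])
c=read_camera("wrist"); np.savez("w2.npz",tool=cur()[0],**c)
cv2.imwrite("pics/w2.png",cv2.resize(c["img"][:,:,::-1],(800,600),interpolation=cv2.INTER_CUBIC))
W=mouth(); 
print("bar top corners",np.round(proj(c,ap(W,[[.032,.009,.048],[.032,-.009,.048],[-.032,.009,.048],[-.032,-.009,.048]]))*1.5625).tolist())
print("housing",np.round(proj(c,ap(W,[[-.048,.055,0],[-.048,-.055,0]]))*1.5625).tolist())
```

```text
([-0.0079, -0.063, 0.0193], [-0.55, -0.4, 0.17])
[ 0.46380603  0.05592787 -1.23504698  2.43551608  1.09923553  0.6174867
 -0.29400215] 2.25
bar top corners [[305.0, 385.0], [273.0, 385.0], [298.0, 271.0], [263.0, 271.0]]
housing [[390.0, 231.0], [212.0, 231.0]]
```

View pics/w2.png

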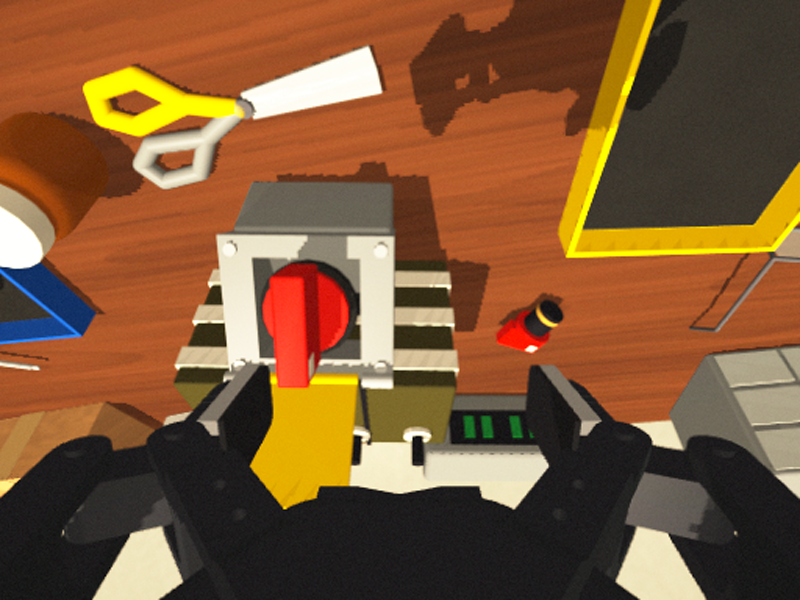

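Predictions now agree to within a few pixels, with the bar's top face at x 273–308, y 273–386. I'll continue to the axis, lower down.

Request:
arm_command --commands '[-0.008,-0.01,0.035,0,0,0,1,-0.008,-0.03,0.044,0,0,0,1,-0.008,-0.045,0.044,0,0,0,1,-0.008,-0.061,0.044,-0.5,-0.4,0.2,1,-0.008,-0.061,0.044,-0.5,-0.4,0.2,1,-0.008,-0.061,0.044,-0.5,-0.4,0.2,1,-0.008,-0.061,0.044,-0.5,-0.4,0.2,1]'

```text
t: 3.0
eef_pos: [0.456, 0.0614, 0.1723]
tool_rot: [0.291, 0.095, 0.951, -0.033]
contact_force: [-0.2, -0.4, 0.3]
gripper_width: 1.002
grasp_force: 0.0
```

Run:
```python
from h import *
import cv2
print(rel(tgt(.075)));print(cur()[1]["q"],cur()[1]["t"])
```

```text
([0.0196, -0.0129, 0.0], [-0.57, -0.94, 0.0])
[ 0.78804511  0.25521229 -1.40812187  2.43553019  1.35487966  0.66972843
 -0.31727952] 3.0
```

Joints 3 and 4 are now both at their limits. I'll fit the arm's kinematics from the recorded poses and look for a better configuration.

```bash
cat > kin.py <<'E'
from h import *
S=[([-1.41710217,.47768142,.02234547,1.55629656,-.01153239,1.1092963,-.08309846],[.17456962,.6515152,.23047078],[-6e-5,.130521,.991445,-.000775]),
([-1.59786595,.03190166,.28451959,2.37066774,.81784124,.8859566,-.51922994],[.3288,.2813,.2123],[.299,.093,.949,-.029]),
([-.53574016,-.0228787,-.53549986,2.43565426,.91631859,.75162898,-.39951103],[.3721,.1893,.209],[.302,.095,.948,-.029]),
([.46380603,.05592787,-1.23504698,2.43551608,1.09923553,.6174867,-.29400215],[.4188,.1201,.1927],[.295,.094,.95,-.034]),
([.78804511,.25521229,-1.40812187,2.43553019,1.35487966,.66972843,-.31727952],[.456,.0614,.1723],[.291,.095,.951,-.033])]
LO=np.array([-2.96,-.34,-1.41,.24,-1.37,.17,-2.96]);HI=np.array([2.96,2.1,1.46,2.44,4.51,1.92,2.96])
def fk(q,p):
    # p: yaw0,yaw7,d1,d3,e4,d5,e6,d7,e4b, e2
    y0,y7,d1,d3,e4,d5,e6,d7,e4b,e2=p
    M=R.from_euler('z',y0+q[0]);x=np.array([0,0,d1])+M.apply([e2,0,0])
    M=M*R.from_euler('y',q[1])*R.from_euler('z',q[2]);x=x+M.apply([e4,0,d3])
    M=M*R.from_euler('y',q[3]);x=x+M.apply([e4b,0,0])
    M=M*R.from_euler('z',q[4]);x=x+M.apply([0,0,d5])
    M=M*R.from_euler('y',q[5]);x=x+M.apply([e6,0,0])
    M=M*R.from_euler('z',q[6]+y7);x=x+M.apply([0,0,d7])
    return x,M
def err(p,S=S):
    e=[]
    for q,x,(w,a,b,c) in S:
        X,M=fk(q,p); e+=[*(X-x),*(.1*(M.inv()*R.from_quat([a,b,c,w])).as_rotvec())]
    return np.array(e)
def fit():
    best=None
    for y0 in (np.pi*.88,-np.pi/2,0,1.57):
      for y7 in(0,1.57,3.14,-1.57):
        r=least_squares(err,[y0,y7,.3,.35,0,.35,0,.2,0,0],x_scale=.1)
        if best is None or r.cost<best.cost:best=r
    return best
E
python3 - <<'E'
from kin import *
r=fit();print(np.round(r.x,4),r.cost);print(np.round(err(r.x).reshape(-1,6),3));np.save("kin.npy",r.x)
p=r.x
def ik(T,n=150,seed=0):
    rng=np.random.default_rng(seed);out=[]
    Rt=R.from_matrix(T[:3,:3])
    for i in range(n):
        q0=rng.uniform(LO,HI)
        s=least_squares(lambda q:np.r_[fk(q,p)[0]-T[:3,3],.2*(fk(q,p)[1].inv()*Rt).as_rotvec(),1e-3*(q-(LO+HI)/2)/(HI-LO)],q0,bounds=(LO+.01,HI-.01))
        e=np.abs(s.fun[:6]).max()
        out.append((e,s.cost,s.x))
    return sorted(out,key=lambda o:o[0]+o[1])
flip=np.diag([-1,-1,1,1.])
for z in(.012,.06):
  for nm,F in(("A",np.eye(4)),("flip",flip)):
    o=ik(tgt(z)@F,60)
    for k in o[:3]:print(z,nm,round(k[0],4),np.round(k[2],2))
E
```

```text
[-0.4097  4.7242  0.1696 -0.4222  0.084   0.144   0.7831 -0.0468 -0.544
 -0.1509] 0.014376802820590714
[[-0.016  0.011 -0.004  0.    -0.     0.01 ]
 [ 0.079 -0.105  0.054 -0.001  0.    -0.003]
 [-0.037  0.     0.006 -0.001 -0.    -0.002]
 [-0.042  0.022 -0.038  0.001  0.    -0.003]
 [-0.011  0.048 -0.018  0.001 -0.    -0.003]]Traceback (most recent call last):
  File "<stdin>", line 16, in <module>
  File "<stdin>", line 9, in ik
    return func(*args, **kwargs)
    raise ValueError("Initial guess is outside of provided bounds")
ValueError: Initial guess is outside of provided bounds
```

```bash
cat > k2.py <<'E'
from kin import *
import itertools
AX='zyzyzyz'
def chain(q,sg,y0,y7):
    M=R.from_euler('z',y0);L=[M]
    for i in range(7):
        M=M*R.from_euler(AX[i],sg[i]*q[i]); L.append(M)
    L[-1]=M*R.from_euler('z',y7); return L
E
python3 - <<'E'
from k2 import *
res=[]
for sg in itertools.product((1,-1),repeat=7):
    if sg[1]<0: continue
    for y0 in(0,1.57,3.14,-1.57):
      for y7 in (0,1.57,3.14,-1.57):
        f=lambda v:np.concatenate([(chain(q,sg,*v)[-1].inv()*R.from_quat([a,b,c,w])).as_rotvec() for q,x,(w,a,b,c) in S])
        r=least_squares(f,[y0,y7],max_nfev=15);res.append((r.cost,sg,np.round(r.x,3)))
res.sort(key=lambda r:r[0])
for r in res[:8]:print(r)
E
```

```text
(np.float64(2.0753418738677044e-06), (-1, 1, -1, 1, -1, 1, -1), array([0.   , 1.571]))
(np.float64(2.075341873867837e-06), (-1, 1, -1, 1, -1, 1, -1), array([0.   , 1.571]))
(np.float64(2.0753418738680267e-06), (-1, 1, -1, 1, -1, 1, -1), array([0.   , 1.571]))
(np.float64(2.0753418738681707e-06), (-1, 1, -1, 1, -1, 1, -1), array([0.   , 1.571]))
(np.float64(2.0753418738683087e-06), (-1, 1, -1, 1, -1, 1, -1), array([0.   , 1.571]))
(np.float64(2.0753418738683316e-06), (-1, 1, -1, 1, -1, 1, -1), array([0.   , 1.571]))
(np.float64(2.075341873869461e-06), (-1, 1, -1, 1, -1, 1, -1), array([0.   , 1.571]))
(np.float64(2.0753418738744396e-06), (-1, 1, -1, 1, -1, 1, -1), array([0.   , 1.571]))
```

```bash
cat >> k2.py <<'E'
SG=(-1,1,-1,1,-1,1,-1)
CO=[(0,2),(1,0),(3,0),(3,2),(4,0),(5,2),(6,0),(7,2)]
def cols(q):
    L=chain(q,SG,0,np.pi/2); return np.stack([L[i].as_matrix()[:,j] for i,j in CO],1),L[-1]
def kfit():
    A=np.vstack([cols(q)[0] for q,_,_ in S]);b=np.concatenate([x for _,x,_ in S])
    A2=np.vstack([A,1e-3*np.eye(len(CO))]);s=np.linalg.lstsq(A2,np.r_[b,np.zeros(len(CO))],rcond=None)[0];return s,A@s-b
P,RES=kfit()
def fk2(q):
    C,M=cols(q);return C@P,M
def ik(T,n=40,seed=0,q0s=None,reg=1e-3):
    rng=np.random.default_rng(seed);out=[];Rt=R.from_matrix(T[:3,:3]);lo,hi=LO+.02,HI-.02
    def f(q):
        x,M=fk2(q);return np.r_[x-T[:3,3],.2*(M.inv()*Rt).as_rotvec(),reg*(q-(LO+HI)/2)/(HI-LO)]
    for q0 in (q0s if q0s is not None else rng.uniform(lo,hi,(n,7))):
        s=least_squares(f,np.clip(q0,lo+1e-6,hi-1e-6),bounds=(lo,hi),max_nfev=60);out.append((np.abs(s.fun[:6]).max(),np.abs(s.fun[6:]).max()/reg,s.x))
    return sorted(out,key=lambda o:o[0]*10+o[1]*.01)
flip=np.diag([-1,-1,1,1.])
E
python3 - <<'E'
from k2 import *
print(dict(zip(CO,np.round(P,4))),np.abs(RES).max())
for z in(.012,.06):
  for nm,F in(("A",np.eye(4)),("flip",flip)):
    for k in ik(tgt(z)@F,25)[:4]:print(z,nm,round(k[0],4),np.round(k[2],2))
E
```

```text
{(0, 2): np.float64(0.4717), (1, 0): np.float64(0.0311), (3, 0): np.float64(-0.0459), (3, 2): np.float64(0.5152), (4, 0): np.float64(0.068), (5, 2): np.float64(0.5026), (6, 0): np.float64(-0.0283), (7, 2): np.float64(0.4349)} 0.060631321416788606
0.012 A 0.0022 [-1.26  0.62  0.97  2.42  3.78  0.19 -2.94]
0.012 A 0.0022 [-1.26  0.62  0.97  2.42  3.78  0.19 -2.94]
0.012 A 0.0035 [-1.37  0.74  1.08  2.42  4.1   0.27  2.94]
0.012 A 0.0035 [-1.37  0.74  1.08  2.42  4.1   0.27  2.94]
0.012 flip 0.002 [-1.26  0.62  0.97  2.42  3.8   0.19  0.18]
0.012 flip 0.002 [-1.26  0.62  0.97  2.42  3.8   0.19  0.18]
0.012 flip 0.002 [-1.26  0.62  0.97  2.42  3.8   0.19  0.18]
0.012 flip 0.002 [-1.26  0.62  0.97  2.42  3.8   0.19  0.18]
0.06 A 0.0137 [ 0.74  0.55 -1.39  2.42  1.52  0.92 -0.37]
0.06 A 0.0137 [ 0.74  0.55 -1.39  2.42  1.52  0.92 -0.37]
0.06 A 0.0137 [ 0.74  0.55 -1.39  2.42  1.52  0.92 -0.37]
0.06 A 0.0137 [ 0.74  0.55 -1.39  2.42  1.52  0.92 -0.37]
0.06 flip 0.0137 [ 0.74  0.55 -1.39  2.42  1.52  0.92  2.77]
0.06 flip 0.0137 [ 0.74  0.55 -1.39  2.42  1.52  0.92  2.77]
0.06 flip 0.0137 [ 0.74  0.55 -1.39  2.42  1.52  0.92  2.77]
0.06 flip 0.0137 [ 0.74  0.55 -1.39  2.42  1.52  0.92  2.77]
```

```bash
sed -i 's/^CO=.*/CO=[(0,2),(1,0),(1,1),(3,0),(3,1),(3,2),(4,0),(5,1),(5,2),(6,0),(7,2)]/; s/1e-3\*np.eye/1e-4*np.eye/' k2.py
python3 - <<'E'
from k2 import *
print({k:round(float(v),4) for k,v in zip(CO,P)},np.abs(RES).max())
A=np.vstack([cols(q)[0] for q,_,_ in S]);print(np.round(np.linalg.svd(A)[1],3))
E
```

```text
{(0, 2): 0.2872, (1, 0): 0.0, (1, 1): -0.0305, (3, 0): 0.0001, (3, 1): -0.0315, (3, 2): 0.5417, (4, 0): 0.0, (5, 1): -0.0003, (5, 2): 0.4725, (6, 0): -0.0, (7, 2): 0.3269} 4.359890515939768e-05
[4.409 4.161 3.533 1.568 1.541 0.664 0.522 0.419 0.159 0.093 0.077]
```

Run:
```python
from k2 import *
for z in(.012,.04,.06,.08):
  for nm,F in(("A",np.eye(4)),("flip",flip)):
    seen=[]
    for k in ik(tgt(z)@F,25):
      if k[0]<.03 and not any(np.abs(k[2]-s).max()<.3 for s in seen):
        seen.append(k[2])
        if len(seen)<5:print(z,nm,round(k[0],4),np.round(k[2],2))
```

```text
0.012 A 0.0109 [ 0.71  0.62 -1.39  2.42  1.59  0.96 -0.43]
0.012 flip 0.0109 [ 0.71  0.62 -1.39  2.42  1.59  0.96  2.72]
0.04 A 0.0132 [ 0.73  0.46 -1.39  2.42  1.45  0.84 -0.36]
0.04 flip 0.0132 [ 0.73  0.46 -1.39  2.42  1.45  0.84  2.78]
0.06 A 0.0142 [ 0.76  0.35 -1.39  2.42  1.34  0.75 -0.29]
0.06 flip 0.0142 [ 0.76  0.35 -1.39  2.42  1.34  0.75  2.86]
0.06 flip 0.0283 [ 0.22  0.08 -0.65  2.42  0.88  0.38 -2.94]
0.08 A 0.0148 [ 0.8   0.22 -1.39  2.42  1.2   0.65 -0.18]
0.08 flip 0.014 [ 0.78  0.23 -1.39  2.42  1.22  0.66  2.94]
0.08 flip 0.0231 [ 0.67  0.05 -1.11  2.42  0.88  0.41 -2.94]
```

The fit is exact to 0.04 mm, and it shows a grasp in line with the plug is out of reach. The bar can be gripped with the tool tilted within the bar's own plane and still wrung about the plug's axis. I'll look for a tilt that reaches every pose needed.

```bash
cat >> k2.py <<'E'
def tgrasp(phi,draw=0,turn=0,g=(0,0,.033),back=0.0,W=None,flipz=False):
    """tool pose in world: tilted phi deg toward vertical, plug turned/drawn"""
    W=mouth() if W is None else W
    p=np.radians(phi);up=np.array([np.sin(p),0,np.cos(p)])
    T=np.eye(4);T[:3,2]=-up;T[:3,1]=[0,1,0];T[:3,0]=np.cross(T[:3,1],T[:3,2]);T[:3,3]=np.array(g)-up*(.019-back)
    Z=np.eye(4);Z[:3,:3]=R.from_euler('z',turn,degrees=True).as_matrix();Z[2,3]=draw
    return W@Z@T@(flip if flipz else np.eye(4))
E
python3 - <<'E'
from k2 import *
for phi in(10,15,20,25,30,35):
  row=[]
  for d,t,b in((0,0,0),(0,0,.06),(0,30,0),(0,-30,0),(.02,30,0),(.02,-30,0),(.045,30,0),(.045,-30,0),(.045,0,0)):
    k=ik(tgrasp(phi,d,t,back=b),8)[0]; row.append((round(k[0]*1e3,1),round(k[1],2)))
  print(phi,row)
E
```

```text
10 [(np.float64(0.0), np.float64(0.47)), (np.float64(0.0), np.float64(0.47)), (np.float64(0.0), np.float64(0.48)), (np.float64(0.0), np.float64(0.49)), (np.float64(0.0), np.float64(0.48)), (np.float64(0.0), np.float64(0.49)), (np.float64(0.0), np.float64(0.49)), (np.float64(1.0), np.float64(0.49)), (np.float64(0.0), np.float64(0.48))]
15 [(np.float64(0.0), np.float64(0.46)), (np.float64(0.0), np.float64(0.46)), (np.float64(0.0), np.float64(0.46)), (np.float64(0.0), np.float64(0.48)), (np.float64(0.0), np.float64(0.46)), (np.float64(0.0), np.float64(0.49)), (np.float64(0.0), np.float64(0.47)), (np.float64(0.0), np.float64(0.48)), (np.float64(0.0), np.float64(0.47))]
20 [(np.float64(0.0), np.float64(0.44)), (np.float64(0.0), np.float64(0.43)), (np.float64(0.0), np.float64(0.44)), (np.float64(0.0), np.float64(0.46)), (np.float64(0.0), np.float64(0.44)), (np.float64(0.0), np.float64(0.47)), (np.float64(0.0), np.float64(0.44)), (np.float64(0.0), np.float64(0.48)), (np.float64(0.0), np.float64(0.45))]
25 [(np.float64(0.0), np.float64(0.41)), (np.float64(0.0), np.float64(0.4)), (np.float64(
[... 219 characters left out ...]
64(0.0), np.float64(0.42))]
30 [(np.float64(0.0), np.float64(0.39)), (np.float64(0.0), np.float64(0.37)), (np.float64(0.0), np.float64(0.38)), (np.float64(0.0), np.float64(0.43)), (np.float64(0.0), np.float64(0.39)), (np.float64(0.0), np.float64(0.43)), (np.float64(0.0), np.float64(0.39)), (np.float64(0.0), np.float64(0.44)), (np.float64(0.0), np.float64(0.4))]
35 [(np.float64(0.0), np.float64(0.36)), (np.float64(0.0), np.float64(0.34)), (np.float64(0.0), np.float64(0.35)), (np.float64(0.0), np.float64(0.41)), (np.float64(0.0), np.float64(0.36)), (np.float64(0.0), np.float64(0.41)), (np.float64(0.0), np.float64(0.37)), (np.float64(0.0), np.float64(0.42)), (np.float64(0.0), np.float64(0.37))]
```

Run:
```python
from k2 import *
M,o=cur();print("rel",rel(tgrasp(25,back=.06)));print("tcp in mouth",ap(np.linalg.inv(mouth()),M[:3,3]))
print(np.round(ik(tgrasp(25,back=.06),q0s=[o["q"]])[0][2],2),np.round(ik(tgrasp(25,back=.06),20)[0][2],2))
```

```text
rel ([0.0022, -0.0128, 0.0046], [-0.56, 24.06, -0.12])
tcp in mouth [[0.01961315 0.01288012 0.07455551]]
[ 0.64  0.26 -1.04  2.19  0.49  0.73  0.65] [ 0.66  0.27 -1.07  2.19  0.5   0.73  0.64]
```

Request:
arm_command --commands '[0,-0.005,-0.01,0,8,0,1,0,-0.01,-0.01,0,16,0,1,0.002,-0.011,0,-0.5,24,0,1,0.002,-0.011,0,-0.5,24,0,1,0.002,-0.011,0.004,-0.5,24,0,1,0.002,-0.011,0.004,-0.5,24,0,1]'

```text
t: 3.6
eef_pos: [0.4542, 0.0502, 0.1672]
tool_rot: [0.087, 0.099, 0.991, -0.008]
contact_force: [-0.8, -0.2, -0.0]
gripper_width: 0.999
grasp_force: 0.0
```

Run:
```python
from k2 import *
import cv2
M,o=cur();print("rel",rel(tgrasp(25,back=.06)),np.round(o["q"],2),o["joint_vel"].max())
c=read_camera("wrist"); np.savez("w3.npz",tool=cur()[0],**c)
cv2.imwrite("pics/w3.png",cv2.resize(c["img"][:,:,::-1],(800,600),interpolation=cv2.INTER_CUBIC))
W=mouth(); 
print("bar top corners",np.round(proj(c,ap(W,[[.032,.009,.048],[.032,-.009,.048],[-.032,.009,.048],[-.032,-.009,.048]]))*1.5625).tolist())
print("housing",np.round(proj(c,ap(W,[[-.048,.055,0],[-.048,-.055,0]]))*1.5625).tolist())
```

```text
rel ([-0.0003, -0.0015, -0.0002], [-0.0, 0.07, -0.19]) [ 0.85  0.41 -1.34  2.18  0.7   0.84  0.46] 0.04230290424475704
bar top corners [[422.0, 411.0], [378.0, 411.0], [420.0, 260.0], [378.0, 260.0]]
housing [[498.0, 254.0], [299.0, 255.0]]
```

View pics/w3.png

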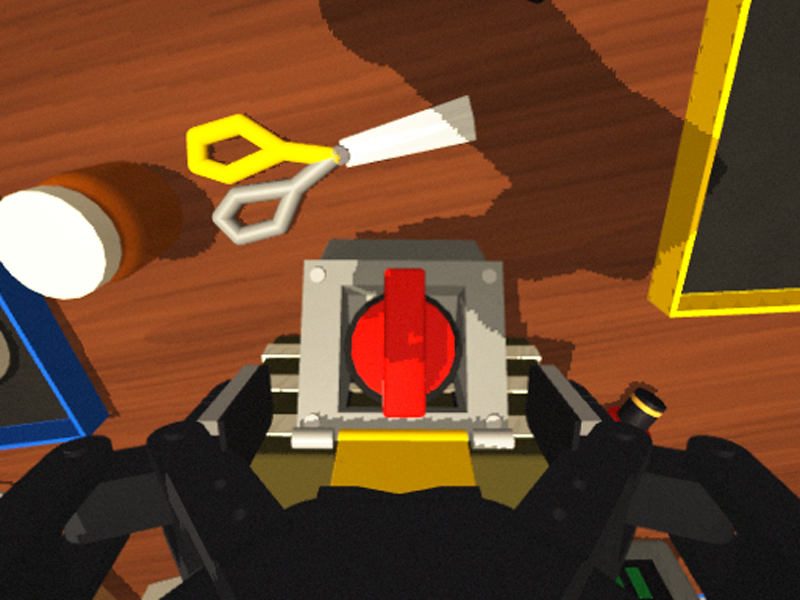

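The wrist view shows the bar's top face at x 384–425, y 268–417, and the housing's lower corners at (304,261) and (503,262). That's a 2–3 mm correction, so I'll refit and compute the descent.

Run:
```python
from k2 import *
c=np.load("w3.npz");f=np.load("fit.npz");v0=f["pack"]
B=[[.032,.009,.048],[.032,-.009,.048],[-.032,.009,.048],[-.032,-.009,.048],[-.048,.055,0],[-.048,-.055,0]]
I=np.array([[425,417],[384,417],[425,268],[384,268],[503,262],[304,261]])/1.5625
g=lambda v:(proj(c,ap(pose3(v)@MO,B))-I).ravel()
r=least_squares(g,v0,x_scale=.01);print(v0,r.x,np.round(g(r.x),1))
np.savez("fit.npz",pack=r.x,tray=f["tray"])
print("rel back.06",rel(tgrasp(25,back=.06)),"grasp",rel(tgrasp(25)))
```

```text
[ 0.4796365   0.04356634 -0.19674369] [ 0.48354183  0.04478489 -0.20660244] [ 0.9  0.7 -0.7  0.7  0.2 -0.2  0.2 -0.3 -0.8 -0.6  0.1 -0.5]
rel back.06 ([-0.0046, 0.0008, 0.0006], [0.03, 0.07, 0.46]) grasp ([-0.0046, 0.0008, 0.0606], [0.03, 0.07, 0.46])
```

Request:
arm_command --commands '[-0.004,0.001,0.02,0,0,0.5,1,-0.004,0.001,0.04,0,0,0.5,1,-0.004,0.001,0.06,0,0,0.5,1,-0.004,0.001,0.06,0,0,0.5,0.5,-0.004,0.001,0.06,0,0,0.5,0.3,-0.004,0.001,0.06,0,0,0.5,0.1,-0.004,0.001,0.06,0,0,0.5,0.1]' --force 25

```text
t: 4.35
eef_pos: [0.4691, 0.0476, 0.1106]
tool_rot: [0.088, 0.104, 0.991, -0.008]
contact_force: [-0.1, -0.3, 0.5]
gripper_width: 0.336
grasp_force: 0.0
```

Run:
```python
from k2 import *
M,o=cur();print(rel(tgrasp(25)),o["t"]); print("F tool",M[:3,:3].T@o["contact_force"],"T tool",M[:3,:3].T@o["torque"],o["gripper_width"],o["grasp_force"])
```

```text
([0.0013, 0.0002, 0.002], [0.07, 0.15, -0.17]) 4.35
F tool [-0.10211729 -0.29113394 -0.53358525] T tool [ 0.03718658  0.17799939 -0.02280169] 0.3363817721634716 0.0
```

Request:
arm_command --commands '[0,0,0.001,0,0,0,0,0,0,0.001,0,0,0,0,0,0,0.001,0,0,0,0,0,0,0.001,0,0,0,0]' --force 25

```text
t: 4.75
eef_pos: [0.47, 0.0487, 0.1096]
tool_rot: [0.088, 0.104, 0.991, -0.007]
contact_force: [-0.2, 3.9, 7.4]
gripper_width: 0.211
grasp_force: 30.6
```

Run:
```python
from k2 import *
M,o=cur();print(rel(tgrasp(25)),o["t"]); print("F tool",M[:3,:3].T@o["contact_force"],"T tool",M[:3,:3].T@o["torque"],o["gripper_width"],o["grasp_force"])
```

```text
([0.0017, -0.0011, 0.001], [0.2, 0.16, -0.14]) 4.75
F tool [-0.31824141  3.83178975 -7.45168905] T tool [-0.7762057   0.23104226 -0.04632299] 0.2106377074264088 30.553764402866364
```

Request:
arm_command --commands '[0,0.001,-0.001,0,0,0,0,0,0.001,-0.001,0,0,0,0,0,0.001,-0.001,0,0,0,0]' --force 80

```text
t: 5.05
eef_pos: [0.4697, 0.0488, 0.11]
tool_rot: [0.088, 0.104, 0.991, -0.008]
contact_force: [1.9, 3.5, 4.1]
gripper_width: 0.199
grasp_force: 77.9
```

```bash
cat > st.py <<'E'
from k2 import *
M,o=cur();W=mouth();F=o["contact_force"]
print("t",o["t"],"rel",rel(tgrasp(25)),"F mouth",np.round(W[:3,:3].T@F,1),"F tool",np.round(M[:3,:3].T@F,1),"T tool",np.round(M[:3,:3].T@o["torque"],2),o["gripper_width"],o["grasp_force"],"q",np.round(o["q"],2))
E
python3 st.py
```

```text
t 5.05 rel ([0.0015, -0.0011, 0.0014], [0.13, 0.11, -0.18]) F mouth [3.3 3.8 2.7] F tool [-1.9  3.8 -3.8] T tool [-0.65 -0.14 -0.06] 0.19864929699417064 77.909334897995 q [ 0.69  0.5  -1.17  2.2   0.87  0.77  0.31]
```

```bash
cat > rows.py <<'E'
import sys
from k2 import *
def g0():
    f=dict(np.load("fit.npz")); return f["g"]
def rows(seq,base):
    T0=tgrasp(25,base[1]*1e-3,base[0],g=g0())
    for t,d in seq:
        s,r=rel(tgrasp(25,d*1e-3,t,g=g0()),T0)
        print(", ".join(f"{x:g}" for x in [*s,*np.round(r,1)])+", 0,")
E
python3 - <<'E'
from rows import *
f=dict(np.load("fit.npz"));W=mouth();M=cur()[0]
# shift pack so bar mid-plane is on tool
dy=ap(np.linalg.inv(W),M[:3,3])[0][1]; f["pack"][:2]+=(W[:3,1]*dy)[:2]
p=np.radians(25);up=np.array([np.sin(p),0,np.cos(p)])
np.savez("fit.npz",**f);W=mouth()
f["g"]=ap(np.linalg.inv(W),M[:3,3])[0]+up*.019
np.savez("fit.npz",**f);print(f["pack"],f["g"])
rows([(8,0),(16,0),(24,.4),(30,.8)],(0,0))
print("swing +30>-30");rows([(30-7.5*i,.6*i) for i in range(1,9)],(30,0))
print("swing -30>30");rows([(-30+7.5*i,.6*i) for i in range(1,9)],(-30,0))
E
```

```text
[ 0.48376353  0.04584269 -0.20660244] [ 2.00681029e-03 -2.77555756e-17  3.36671733e-02]
-0.0001, -0.0008, -0, 3.4, 0, -7.2, 0,
-0.0002, -0.0017, -0.0001, 6.8, 0, -14.5, 0,
-0.0003, -0.0024, -0.0006, 10.1, 0, -21.8, 0,
-0.0004, -0.003, -0.0011, 12.7, 0, -27.2, 0,
swing +30>-30
0.0002, 0.0008, -0.0006, -3.2, 0, 6.8, 0,
0.0003, 0.0016, -0.0012, -6.3, -0, 13.6, 0,
0.0003, 0.0023, -0.0018, -9.5, 0, 20.4, 0,
0.0003, 0.003, -0.0025, -12.7, -0, 27.2, 0,
0.0001, 0.0037, -0.0032, -15.8, 0, 34, 0,
-0.0001, 0.0043, -0.004, -19, -0, 40.8, 0,
-0.0004, 0.0048, -0.0048, -22.2, 0, 47.6, 0,
-0.0007, 0.0052, -0.0056, -25.4, 0, 54.4, 0,
swing -30>30
0.0002, -0.0008, -0.0006, 3.2, -0, -6.8, 0,
0.0003, -0.0016, -0.0012, 6.3, -0, -13.6, 0,
0.0003, -0.0023, -0.0018, 9.5, 0, -20.4, 0,
0.0003, -0.003, -0.0025, 12.7, -0, -27.2, 0,
0.0001, -0.0037, -0.0032, 15.8, 0, -34, 0,
-0.0001, -0.0043, -0.004, 19, -0, -40.8, 0,
-0.0004, -0.0048, -0.0048, 22.2, 0, -47.6, 0,
-0.0007, -0.0052, -0.0056, 25.4, 0, -54.4, 0,
```

Request:
arm_command --commands '[-0.0001,-0.0008,0,3.4,0,-7.2,0,-0.0002,-0.0017,-0.0001,6.8,0,-14.5,0,-0.0003,-0.0024,-0.0006,10.1,0,-21.8,0,-0.0004,-0.003,-0.001,12.7,0,-27.2,0,-0.0004,-0.003,-0.001,12.7,0,-27.2,0]'

```text
t: 5.55
eef_pos: [0.4684, 0.0458, 0.1104]
tool_rot: [0.071, -0.124, 0.98, -0.138]
contact_force: [1.2, 1.5, 0.5]
gripper_width: 0.197
grasp_force: 78.8
```

```bash
cat >> st.py <<'E'
Q=np.linalg.inv(tgrasp(25,g=np.load("fit.npz")["g"]));  # plug motion: world pose of plug frame via tool
g=np.load("fit.npz")["g"];T0=np.linalg.inv(W)@tgrasp(25,g=g);Pm=np.linalg.inv(W)@M@np.linalg.inv(T0)
print("plug in mouth mm",np.round(Pm[:3,3]*1e3,1),"rotvec",np.round(R.from_matrix(Pm[:3,:3]).as_rotvec(degrees=True),1))
E
python3 st.py
```

```text
t 5.55 rel ([-0.0007, 0.0036, 0.0011], [-12.71, 0.02, 27.18]) F mouth [ 1.   1.8 -0.1] F tool [-1.6  1.  -0.7] T tool [-0.47 -0.3  -0.12] 0.19719414101128344 78.78599524497986 q [ 0.5   0.54 -1.15  2.18  1.01  1.01  0.54]
plug in mouth mm [-1.1 -0.2  0.7] rotvec [-0. -0. 30.]
```

Request:
arm_command --commands '[0.0002,0.0008,-0.0006,-3.2,0,6.8,0,0.0003,0.0016,-0.0012,-6.3,0,13.6,0,0.0003,0.0023,-0.0018,-9.5,0,20.4,0,0.0003,0.003,-0.0025,-12.7,0,27.2,0,0.0001,0.0037,-0.0032,-15.8,0,34,0,-0.0001,0.0043,-0.004,-19,0,40.8,0,-0.0004,0.0048,-0.0048,-22.2,0,47.6,0,-0.0007,0.0052,-0.0056,-25.4,0,54.4,0]'

```text
t: 6.35
eef_pos: [0.4677, 0.051, 0.1147]
tool_rot: [0.098, 0.327, 0.932, 0.123]
contact_force: [5.2, 2.8, -6.4]
gripper_width: 0.201
grasp_force: 78.1
```

```bash
python3 st.py
```

```text
t 6.35 rel ([-0.0012, -0.0029, 0.0059], [12.99, 0.07, -27.86]) F mouth [ 0.1  3.8 -7.9] F tool [-1.6  3.3  7.9] T tool [-0.43 -0.02 -0.35] 0.20056140324134214 78.13101410865784 q [ 0.87  0.45 -1.18  2.28  0.74  0.47  0.05]
plug in mouth mm [-0.1 -1.3  5.2] rotvec [ -0.   -0.1 -30.7]
```

Request:
arm_command --commands '[0.0002,-0.0008,0,3.2,0,-6.8,0,0.0003,-0.0016,-0.0005,6.3,0,-13.6,0,0.0003,-0.0023,-0.0011,9.5,0,-20.4,0,0.0003,-0.003,-0.0018,12.7,0,-27.2,0,0.0001,-0.0037,-0.0026,15.8,0,-34,0,-0.0001,-0.0043,-0.0034,19,0,-40.8,0,-0.0004,-0.0048,-0.0042,22.2,0,-47.6,0,-0.0007,-0.0052,-0.005,25.4,0,-54.4,0]'

```text
t: 7.15
eef_pos: [0.464, 0.0461, 0.1175]
tool_rot: [0.071, -0.122, 0.98, -0.137]
contact_force: [3.6, 2.1, -7.3]
gripper_width: 0.197
grasp_force: 79.3
```

```bash
python3 st.py
```

```text
t 7.15 rel ([-0.0041, 0.0044, 0.0088], [-12.65, 0.03, 26.98]) F mouth [-1.6  2.8 -7.7] F tool [-3.2  3.2  7. ] T tool [-1.05 -0.8   0.35] 0.19732099148067545 79.33186411857605 q [ 0.52  0.53 -1.17  2.19  0.99  1.02  0.55]
plug in mouth mm [-0.6 -0.9  9. ] rotvec [-0.1 -0.  29.8]
```

Request:
arm_command --commands '[0.0002,0.0008,-0.0001,-3.2,0,6.8,0,0.0003,0.0016,-0.0007,-6.3,0,13.6,0,0.0003,0.0023,-0.0014,-9.5,0,20.4,0,0.0003,0.003,-0.0021,-12.7,0,27.2,0,0.0001,0.0037,-0.0029,-15.8,0,34,0,-0.0001,0.0043,-0.0037,-19,0,40.8,0,-0.0004,0.0048,-0.0045,-22.2,0,47.6,0,-0.0007,0.0052,-0.0053,-25.4,0,54.4,0]'

```text
t: 7.95
eef_pos: [0.4627, 0.052, 0.1216]
tool_rot: [0.098, 0.327, 0.932, 0.123]
contact_force: [6.0, 3.8, -6.4]
gripper_width: 0.198
grasp_force: 79.7
```

```bash
python3 st.py
```

```text
t 7.95 rel ([-0.0049, -0.0028, 0.0137], [12.98, 0.09, -27.87]) F mouth [ 0.5  5.  -8.2] F tool [-1.5  4.5  8.3] T tool [-0.54 -0.27 -0.43] 0.19825995681758535 79.73231792449951 q [ 0.9   0.44 -1.22  2.29  0.71  0.48  0.06]
plug in mouth mm [-0.3 -1.4 13.8] rotvec [ -0.   -0.1 -30.7]
```

Request:
arm_command --commands '[0.0002,-0.0008,-0.0001,3.2,0,-6.8,0,0.0003,-0.0016,-0.0007,6.3,0,-13.6,0,0.0003,-0.0023,-0.0014,9.5,0,-20.4,0,0.0003,-0.003,-0.0021,12.7,0,-27.2,0,0.0001,-0.0037,-0.0029,15.8,0,-34,0,-0.0001,-0.0043,-0.0037,19,0,-40.8,0,-0.0004,-0.0048,-0.0045,22.2,0,-47.6,0,-0.0007,-0.0052,-0.0053,25.4,0,-54.4,0]'

```text
t: 8.75
eef_pos: [0.4589, 0.0471, 0.1248]
tool_rot: [0.071, -0.122, 0.98, -0.137]
contact_force: [4.7, 2.6, -6.2]
gripper_width: 0.198
grasp_force: 80.5
```

```bash
python3 st.py
```

```text
t 8.75 rel ([-0.0079, 0.0044, 0.0169], [-12.65, 0.05, 26.98]) F mouth [-0.3  3.5 -7.4] F tool [-4.5  3.2  6. ] T tool [-0.96 -0.92  0.24] 0.19791021855783866 80.52635550498962 q [ 0.54  0.52 -1.2   2.19  0.98  1.03  0.55]
plug in mouth mm [-0.7 -0.9 18. ] rotvec [-0.1 -0.  29.8]
```

Steady at about 8 N. Continuing the same way.

Request:
arm_command --commands '[0.0002,0.0008,-0.0001,-3.2,0,6.8,0,0.0003,0.0016,-0.0007,-6.3,0,13.6,0,0.0003,0.0023,-0.0014,-9.5,0,20.4,0,0.0003,0.003,-0.0021,-12.7,0,27.2,0,0.0001,0.0037,-0.0029,-15.8,0,34,0,-0.0001,0.0043,-0.0037,-19,0,40.8,0,-0.0004,0.0048,-0.0045,-22.2,0,47.6,0,-0.0007,0.0052,-0.0053,-25.4,0,54.4,0]'

```text
t: 9.55
eef_pos: [0.4576, 0.0531, 0.1289]
tool_rot: [0.098, 0.327, 0.932, 0.123]
contact_force: [6.1, 2.3, -7.2]
gripper_width: 0.198
grasp_force: 80.6
```

Request:
arm_command --commands '[0.0002,-0.0008,-0.0001,3.2,0,-6.8,0,0.0003,-0.0016,-0.0007,6.3,0,-13.6,0,0.0003,-0.0023,-0.0014,9.5,0,-20.4,0,0.0003,-0.003,-0.0021,12.7,0,-27.2,0,0.0001,-0.0037,-0.0029,15.8,0,-34,0,-0.0001,-0.0043,-0.0037,19,0,-40.8,0,-0.0004,-0.0048,-0.0045,22.2,0,-47.6,0,-0.0007,-0.0052,-0.0053,25.4,0,-54.4,0]'

```text
t: 10.35
eef_pos: [0.4538, 0.0481, 0.1321]
tool_rot: [0.071, -0.122, 0.98, -0.137]
contact_force: [4.9, 1.6, -6.3]
gripper_width: 0.201
grasp_force: 81.3
```

```bash
python3 st.py
```

```text
t 10.35 rel ([-0.0119, 0.0045, 0.0249], [-12.66, 0.05, 26.98]) F mouth [ 0.1  2.5 -7.7] F tool [-4.4  2.2  6.4] T tool [-0.98 -0.99  0.28] 0.20079601161241314 81.33638262748718 q [ 0.56  0.51 -1.23  2.19  0.96  1.04  0.56]
plug in mouth mm [-0.8 -1.  26.9] rotvec [-0.1 -0.1 29.8]
```

Request:
arm_command --commands '[0.0002,0.0008,-0.0001,-3.2,0,6.8,0,0.0003,0.0016,-0.0007,-6.3,0,13.6,0,0.0003,0.0023,-0.0014,-9.5,0,20.4,0,0.0003,0.003,-0.0021,-12.7,0,27.2,0,0.0001,0.0037,-0.0029,-15.8,0,34,0,-0.0001,0.0043,-0.0037,-19,0,40.8,0,-0.0004,0.0048,-0.0045,-22.2,0,47.6,0,-0.0007,0.0052,-0.0053,-25.4,0,54.4,0]'

```text
t: 11.15
eef_pos: [0.4518, 0.054, 0.136]
tool_rot: [0.098, 0.328, 0.932, 0.123]
contact_force: [2.5, 0.8, -1.1]
gripper_width: 0.202
grasp_force: 82.2
```

```bash
python3 st.py
python3 - <<'E'
from rows import *
print("swing -30>0, draw out");rows([(-30+7.5*min(i,4),b) for i,b in zip(range(1,9),(1,2,3,4,8,12,16,20))],(-30,31))
E
```

```text
t 11.15 rel ([-0.0131, -0.002, 0.0299], [12.92, 0.06, -27.94]) F mouth [ 1.2  1.3 -2.3] F tool [-1.3  1.8  1.9] T tool [-0.17 -0.09 -0.04] 0.20187445648804725 82.19358444213867 q [ 0.97  0.41 -1.3   2.29  0.66  0.5   0.1 ]
plug in mouth mm [-1.2 -1.7 31.9] rotvec [ -0.1  -0.1 -30.8]
swing -30>0, draw out
-0.0127, -0.0008, 0.0272, 3.2, -0, -6.8, 0,
-0.0124, -0.0016, 0.0262, 6.3, -0, -13.6, 0,
-0.0122, -0.0023, 0.0252, 9.5, 0, -20.4, 0,
-0.0121, -0.003, 0.0241, 12.7, -0, -27.2, 0,
-0.0105, -0.003, 0.0205, 12.7, -0, -27.2, 0,
-0.0088, -0.003, 0.0169, 12.7, -0, -27.2, 0,
-0.0071, -0.003, 0.0133, 12.7, -0, -27.2, 0,
-0.0054, -0.003, 0.0096, 12.7, -0, -27.2, 0,
```

The plug is free of the contacts. I'll turn it back to 0 and draw it clear of the mouth.

Request:
arm_command --commands '[0.0004,-0.0008,-0.0009,3.2,0,-6.8,0,0.0007,-0.0016,-0.0019,6.3,0,-13.6,0,0.0009,-0.0023,-0.0029,9.5,0,-20.4,0,0.001,-0.003,-0.004,12.7,0,-27.2,0,0.0026,-0.003,-0.0076,12.7,0,-27.2,0,0.0043,-0.003,-0.0112,12.7,0,-27.2,0,0.006,-0.003,-0.0148,12.7,0,-27.2,0,0.0077,-0.003,-0.0185,12.7,0,-27.2,0]'

```text
t: 11.95
eef_pos: [0.4382, 0.0537, 0.1518]
tool_rot: [0.087, 0.106, 0.991, -0.008]
contact_force: [-0.2, -0.3, -1.9]
gripper_width: 0.196
grasp_force: 82.3
```

```bash
python3 st.py
python3 - <<'E'
from k2 import *
f=np.load("fit.npz");g=f["g"];M=cur()[0]
TP=tgrasp(25,g=g,W=np.eye(4)) # tool in plug frame
print("tray",f["tray"])
for yaw in np.arange(-60,61,20):
  for h in (.004,.1):
    Pl=np.eye(4);Pl[:3,:3]=R.from_euler('z',yaw,degrees=True).as_matrix();Pl[:3,3]=[f["tray"][0],f["tray"][1],.04+h]
    k=ik(Pl@TP,6)[0];print(yaw,h,round(k[0]*1e3,2),round(k[1],2),np.round(k[2],2))
E
```

```text
t 11.95 rel ([-0.0225, 0.0018, 0.0482], [0.02, -0.0, -0.37]) F mouth [-1.2 -0.3 -1.5] F tool [ 0.4 -0.3  1.9] T tool [ 0.02  0.25 -0.01] 0.19564223208581644 82.30302214622498 q [ 0.83  0.41 -1.33  2.23  0.73  0.81  0.39]
plug in mouth mm [-2.1 -1.8 52.5] rotvec [-0.1  0.  -0.3]
tray [ 0.44883515  0.31460573 -0.14775837]
-60 0.004 0.01 0.36 [-0.34  0.56 -0.18  1.98 -0.55  0.69  0.47]
-60 0.1 0.01 0.34 [-0.29  0.42 -0.24  1.93 -0.46  0.86  0.32]
-40 0.004 0.0 0.31 [-0.22  0.63 -0.37  1.87 -0.27  0.84  0.53]
-40 0.1 0.01 0.33 [-0.32  0.48 -0.23  1.83 -0.36  1.02  0.55]
-20 0.004 0.01 0.28 [-0.23  0.69 -0.43  1.77 -0.1   0.99  0.69]
-20 0.1 0.01 0.31 [-0.33  0.54 -0.28  1.74 -0.23  1.16  0.75]
0 0.004 0.0 0.27 [-0.3   0.72 -0.42  1.7   0.01  1.11  0.9 ]
0 0.1 0.01 0.28 [-0.34  0.59 -0.36  1.66 -0.08  1.27  0.93]
20 0.004 0.0 0.25 [-0.38  0.74 -0.4   1.66  0.11  1.2   1.12]
20 0.1 0.01 0.27 [-0.44  0.6  -0.3   1.62  0.01  1.35  1.19]
40 0.004 0.0 0.23 [-0.46  0.74 -0.38  1.65  0.22  1.24  1.34]
40 0.1 0.0 0.24 [-0.49  0.61 -0.33  1.61  0.14  1.39  1.4 ]
60 0.004 0.0 0.3 [-0.83  0.69  0.06  1.7   0.08  1.17  1.79]
60 0.1 0.0 0.28 [-0.57  0.59 -0.31  1.64  0.25  1.38  1.65]
```

```bash
cat > tp.py <<'E'
from k2 import *
f=np.load("fit.npz");TP=tgrasp(25,g=f["g"],W=np.eye(4))
def place(h):
    Pl=np.eye(4);Pl[:3,:3]=R.from_euler('z',f["pack"][2]).as_matrix();Pl[:3,3]=[f["tray"][0],f["tray"][1],.044+h]
    return Pl@TP
E
python3 - <<'E'
from tp import *
M=cur()[0]
U=M.copy();U[2,3]+=.06;U[1,3]+=.03;U[0,3]-=0.0
print("lift",rel(U));print("over",rel(place(.08)));print("over from lift",rel(place(.08),U))
E
```

```text
lift ([-0.0042, 0.0294, -0.0601], [-0.0, -0.0, 0.0])
over ([0.0521, 0.2572, 0.0028], [0.14, 35.0, -0.35])
over from lift ([0.0562, 0.2278, 0.0629], [0.14, 35.0, -0.35])
```

Request:
arm_command --commands '[-0.004,0,-0.04,0,0,0,0,0.0,0.04,-0.06,0,0,0,0,0.01,0.08,-0.06,0,5,0,0,0.02,0.12,-0.05,0,12,0,0,0.03,0.16,-0.04,0,19,0,0,0.04,0.2,-0.03,0,26,0,0,0.05,0.24,-0.01,0,33,0,0,0.052,0.257,0.003,0.1,35,-0.3,0]'

```text
t: 12.75
eef_pos: [0.4436, 0.3185, 0.1376]
tool_rot: [-0.218, 0.101, 0.97, 0.023]
contact_force: [-0.1, -0.8, -1.4]
gripper_width: 0.198
grasp_force: 82.4
```

Run:
```python
from tp import *
import cv2
M,o=cur();print("over",rel(place(.08)),"down",rel(place(0)),o["q"].round(2),o["gripper_width"])
c=read_camera("wrist");cv2.imwrite("pics/w4.png",cv2.resize(c["img"][:,:,::-1],(800,600),interpolation=cv2.INTER_CUBIC))
c=read_camera("scene");np.savez("s5.npz",**c);cv2.imwrite("pics/s5.png",cv2.resize(c["img"][170:320,200:400,::-1],(800,600),interpolation=cv2.INTER_CUBIC))
```

```text
over ([0.0013, -0.0028, -0.0025], [0.06, -0.36, 0.0]) down ([-0.0329, -0.0028, 0.0698], [0.06, -0.36, 0.0]) [ 0.17  0.87 -1.14  1.67  0.4   1.29  0.33] 0.1979171778483459
```

View pics/s5.png

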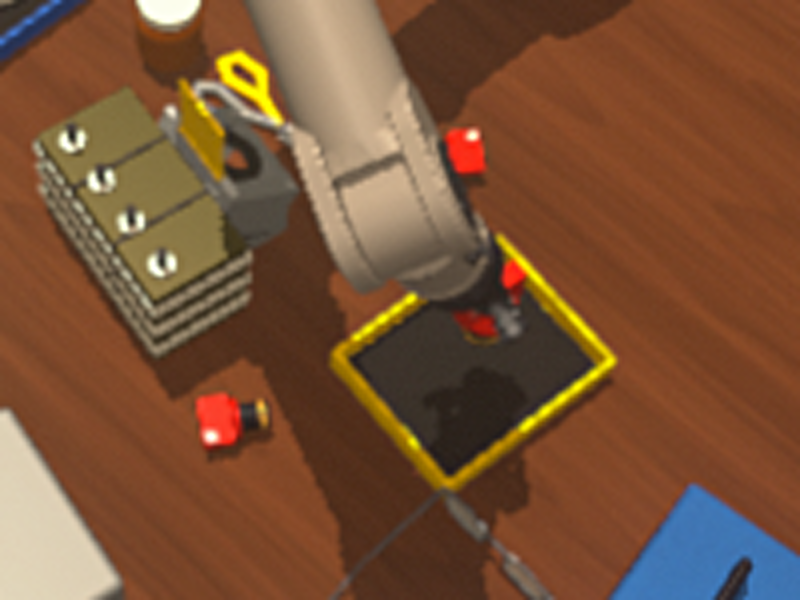

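The picture shows the plug held over the tray at about (480,320), and the socket empty at (240,155) with its cover up. Lowering now.

Request:
arm_command --commands '[-0.008,-0.003,0.016,0,-0.3,0,0,-0.016,-0.003,0.034,0,-0.3,0,0,-0.024,-0.003,0.05,0,-0.3,0,0,-0.029,-0.003,0.061,0,-0.3,0,0,-0.031,-0.003,0.066,0,-0.3,0,0,-0.032,-0.003,0.068,0,-0.3,0,0,-0.032,-0.003,0.068,0,-0.3,0,0]'

```text
t: 13.55
eef_pos: [0.4427, 0.3139, 0.0654]
tool_rot: [-0.212, 0.099, 0.972, 0.022]
contact_force: [0.7, -0.1, -0.5]
gripper_width: 0.203
grasp_force: 82.4
```

Run:
```python
from tp import *
M,o=cur();print("down",rel(place(0)),o["contact_force"],M[:3,:3].T@o["torque"],o["gripper_width"])
```

```text
down ([-0.002, 0.002, 0.0046], [-0.0, 0.35, 0.15]) [ 0.67136287 -0.10886158 -0.5306838 ] [ 0.0303195  -0.61108807  0.04251865] 0.20304517200481773
```

Request:
arm_command --commands '[-0.001,0,0.001,0,0.3,0,0,-0.001,0,0.002,0,0.3,0,0,-0.001,0,0.002,0,0.3,0,0]'

```text
t: 13.85
eef_pos: [0.4428, 0.3138, 0.0631]
tool_rot: [-0.215, 0.099, 0.971, 0.022]
contact_force: [-0.5, 0.1, -0.9]
gripper_width: 0.202
grasp_force: 82.4
```

Run:
```python
from tp import *
M,o=cur();print("down",rel(place(0)),o["contact_force"],M[:3,:3].T@o["torque"],o["gripper_width"])
```

```text
down ([-0.0009, 0.002, 0.0025], [-0.01, 0.05, 0.14]) [-0.52855599  0.14005005 -0.8698554 ] [-0.00433005 -0.59595142 -0.02809479] 0.20223839873138397
```

Request:
arm_command --commands '[-0.0005,0,0.001,0,0,0,0,-0.001,0,0.002,0,0,0,0,-0.001,0,0.002,0,0,0,0]'

```text
t: 14.15
eef_pos: [0.4428, 0.3139, 0.0613]
tool_rot: [-0.215, 0.099, 0.971, 0.022]
contact_force: [1.0, -0.9, 3.2]
gripper_width: 0.196
grasp_force: 82.9
```

Run:
```python
from tp import *
M,o=cur();print("down",rel(place(0)),o["contact_force"],M[:3,:3].T@o["torque"],o["gripper_width"])
```

```text
down ([-0.0001, 0.0019, 0.0009], [-0.01, 0.04, 0.14]) [ 0.9807672 -0.9407463  3.1998113] [ 0.33532965 -0.29707944  0.0780755 ] 0.19634175587304586
```

Request:
arm_command --commands '[0,0,0,0,0,0,0.25,0,0,0,0,0,0,0.35,0,0,0,0,0,0,0.6,0,0,0,0,0,0,0.9,0,0,0,0,0,0,0.9,0,0,-0.03,0,0,0,0.9,0,0,-0.06,0,0,0,0.9,0,0,-0.1,0,0,0,0.9]' --force 20

```text
t: 14.95
eef_pos: [0.4834, 0.3045, 0.1514]
tool_rot: [-0.216, 0.099, 0.971, 0.022]
contact_force: [0.6, 0.2, -0.3]
gripper_width: 0.901
grasp_force: 0.0
```

Run:
```python
from tp import *
import cv2
M,o=cur();print(o["t"],o["contact_force"],o["gripper_width"],M[:3,3])
c=read_camera("wrist");cv2.imwrite("pics/w5.png",c["img"][:,:,::-1])
```

```text
14.95 [ 0.56964176  0.23972571 -0.32859069] 0.901417618194256 [0.48340891 0.30446886 0.15144127]
```

View pics/w5.png

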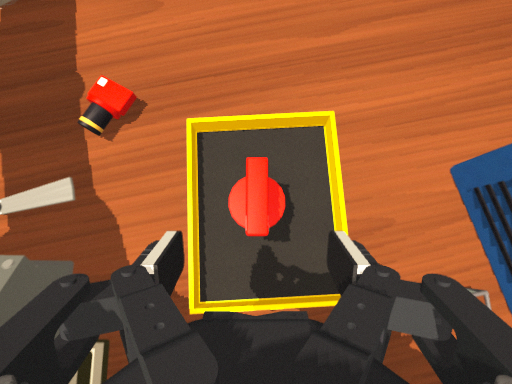

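The plug stands upright in the tray at (257,195), released. Next is the cover: a closed-finger, vertical tool behind it, then sweep it shut.

```bash
cat > cov.py <<'E'
from k2 import *
f=np.load("fit.npz");PK=pose3(f["pack"]);H=np.array([34.2,131.3])*1e-3
def tv(X,Z):
    T=np.diag([-1,1,-1,1.]);T[:3,3]=[X,0,Z];return PK@T
def push(al,r=.045,extra=0,w=.011):
    u=np.array([-np.sin(al),np.cos(al)]);n=np.array([np.cos(al),np.sin(al)])
    p=H+r*u+n*(.0025+w*abs(np.cos(al))-extra);return tv(*p)
E
python3 - <<'E'
from cov import *
M=cur()[0]
U=M.copy();U[2,3]=.29
print("up",rel(U));print("above",rel(tv(.07,.27)));A=tv(.07,.27)
print("down to start",rel(tv(.07,.176),A),rel(push(0),A))
for X in [tv(.07,.27),tv(.07,.176)]+[push(a) for a in (0,.5,1,1.5,2,2.18)]:
    k=ik(X,8)[0];print(np.round(X[:3,3],3),round(k[0]*1e3,2),np.round(k[2],2))
E
```

```text
up ([0.0551, 0.0008, -0.1199], [-0.0, -0.0, -0.0])
above ([-0.0606, -0.2551, -0.1528], [0.36, -24.68, 0.03])
down to start ([-0.0, 0.0, 0.094], [0.0, 0.0, -0.0]) ([0.0223, 0.0, 0.0937], [0.0, 0.0, -0.0])
[0.552 0.031 0.27 ] 0.0 [ 0.04  0.25 -0.25  1.79  0.07  1.1   1.13]
[0.552 0.031 0.176] 0.0 [ 0.14  0.37 -0.38  1.88  0.17  0.92  1.04]
[0.53  0.036 0.176] 0.0 [ 0.07  0.33 -0.31  1.94  0.13  0.9   1.06]
[0.507 0.041 0.177] 0.0 [ 0.06  0.29 -0.31  1.99  0.11  0.88  1.05]
[0.485 0.046 0.163] 0.0 [ 0.09  0.28 -0.36  2.04  0.13  0.84  1.02]
[0.474 0.048 0.138] 0.0 [ 0.09  0.3  -0.37  2.09  0.15  0.78  0.99]
[0.474 0.048 0.119] 0.01 [ 0.06  0.33 -0.34  2.1   0.16  0.73  0.98]
[0.476 0.047 0.113] 0.01 [ 0.1   0.35 -0.39  2.1   0.19  0.73  0.95]
```

Request:
arm_command --commands '[0.018,0,-0.04,0,0,0,0.9,0.036,0,-0.08,0,0,0,0.5,0.055,0,-0.12,0,0,0,0,0.02,-0.045,-0.14,0,-7,0,0,-0.01,-0.09,-0.155,0,-14,0,0,-0.04,-0.135,-0.155,0,-20,0,0,-0.06,-0.18,-0.153,0.3,-24.7,0,0,-0.061,-0.225,-0.153,0.3,-24.7,0,0]' --force 40

```text
t: 15.8
eef_pos: [0.5557, 0.0724, 0.2649]
tool_rot: [-0.001, 0.1, 0.995, -0.003]
contact_force: [0.5, -0.2, 0.3]
gripper_width: -0.001
grasp_force: 0.0
```

Run:
```python
from cov import *
o=cur()[1];print(rel(tv(.07,.27)),rel(tv(.07,.176)),o["gripper_width"],o["q"].round(2))
```

```text
([-0.0048, -0.0408, -0.0048], [-0.33, -0.08, 0.38]) ([-0.0049, -0.0402, 0.0892], [-0.33, -0.08, 0.38]) -0.0009244373476511673 [ 0.66  0.54 -1.24  1.74  0.54  1.27  0.66]
```

Request:
arm_command --commands '[-0.005,-0.035,-0.003,0,0,0.3,0,-0.005,-0.04,0,-0.3,0,0.3,0,-0.005,-0.04,0.03,-0.3,0,0.3,0,-0.005,-0.04,0.06,-0.3,0,0.3,0,-0.005,-0.04,0.089,-0.3,0,0.3,0,-0.005,-0.04,0.089,-0.3,0,0.3,0,-0.005,-0.04,0.089,-0.3,0,0.3,0]'

```text
t: 16.5
eef_pos: [0.5529, 0.0336, 0.1768]
tool_rot: [-0.002, 0.103, 0.995, 0.001]
contact_force: [0.2, -0.0, -0.2]
gripper_width: 0.005
grasp_force: 0.0
```

Run:
```python
from cov import *
o=cur()[1];print(o["t"],o["contact_force"],o["q"].round(2))
M=cur()[0]
for a in(-.05,.2,.5,.75,1.0,1.25,1.5,1.75,2.0,2.18):print(a,rel(push(a)))
```

```text
16.5 [ 0.23480523 -0.0414917  -0.18119829] [ 0.68  0.62 -1.17  1.85  0.63  1.12  0.65]
-0.05 ([0.0203, -0.0022, 0.0013], [0.09, -0.28, -0.02])
0.2 ([0.0319, -0.0022, -0.0011], [0.09, -0.28, -0.02])
0.5 ([0.0469, -0.0023, 0.0004], [0.09, -0.28, -0.02])
0.75 ([0.0589, -0.0023, 0.0056], [0.09, -0.28, -0.02])
1.0 ([0.0692, -0.0023, 0.0144], [0.09, -0.28, -0.02])
1.25 ([0.0767, -0.0023, 0.026], [0.09, -0.28, -0.02])
1.5 ([0.0805, -0.0023, 0.0394], [0.09, -0.28, -0.02])
1.75 ([0.0808, -0.0024, 0.0495], [0.09, -0.28, -0.02])
2.0 ([0.0796, -0.0024, 0.0582], [0.09, -0.28, -0.02])
2.18 ([0.0776, -0.0024, 0.0644], [0.09, -0.28, -0.02])
```

Request:
arm_command --commands '[0.012,-0.002,0,0,0,0,0,0.022,-0.002,0,0,0,0,0,0.032,-0.002,-0.001,0,0,0,0,0.04,-0.002,0,0,0,0,0,0.048,-0.002,0.001,0,0,0,0,0.059,-0.002,0.006,0,0,0,0,0.069,-0.002,0.014,0,0,0,0,0.077,-0.002,0.026,0,0,0,0]'

```text
t: 17.3
eef_pos: [0.4763, 0.0467, 0.1501]
tool_rot: [-0.002, 0.104, 0.995, 0.001]
contact_force: [0.7, 0.1, 0.5]
gripper_width: -0.002
grasp_force: 0.5
```

Run:
```python
from cov import *
import cv2
o=cur()[1];print(o["t"],o["contact_force"],o["torque"])
for a in(1.25,1.5,1.75,2.0,2.18):print(a,rel(push(a)))
print(rel(push(2.18,extra=.003)))
c=read_camera("wrist");cv2.imwrite("pics/w6.png",c["img"][:,:,::-1])
```

```text
17.3 [0.68805947 0.10880122 0.48614614] [-0.03922864 -0.25269688  0.0479848 ]
1.25 ([-0.0008, 0.0007, -0.0011], [0.04, -0.23, -0.1])
1.5 ([0.0029, 0.0007, 0.0123], [0.04, -0.23, -0.1])
1.75 ([0.0033, 0.0006, 0.0224], [0.04, -0.23, -0.1])
2.0 ([0.0021, 0.0006, 0.0311], [0.04, -0.23, -0.1])
2.18 ([0.0001, 0.0006, 0.0373], [0.04, -0.23, -0.1])
([-0.0016, 0.0006, 0.0398], [0.04, -0.23, -0.1])
```

View pics/w6.png

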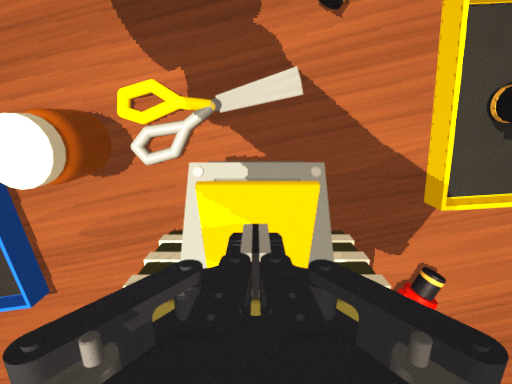

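The cover is coming down over the mouth, at (258,210). The tray's plug is only just in frame at (505,105), so I'll check it after shutting the cover.

Request:
arm_command --commands '[0.003,0.001,0.012,0,0,0,0,0.003,0.001,0.022,0,0,0,0,0.002,0.001,0.031,0,0,0,0,0,0.001,0.036,0,0,0,0,-0.001,0.001,0.039,0,0,0,0,-0.001,0.001,0.039,0,0,0,0]'

```text
t: 17.95
eef_pos: [0.4781, 0.0476, 0.1116]
tool_rot: [-0.003, 0.104, 0.995, 0.0]
contact_force: [-1.6, -0.5, 4.5]
gripper_width: -0.001
grasp_force: 1.9
```

Run:
```python
from cov import *
o=cur()[1];print(o["t"],o["contact_force"],o["torque"],rel(push(2.18)))
```

```text
17.95 [-1.62660081 -0.51511042  4.50525258] [-0.19349028  0.39016744 -0.03813059] ([0.0019, -0.0006, -0.0012], [0.02, -0.31, -0.1])
```

Request:
arm_command --commands '[0,0,0.0015,0,0,0,0,0,0,0.0015,0,0,0,0]'

```text
t: 18.15
eef_pos: [0.4784, 0.0476, 0.1112]
tool_rot: [-0.002, 0.104, 0.995, 0.0]
contact_force: [-4.7, -3.4, 14.7]
gripper_width: -0.001
grasp_force: 7.5
```

Request:
arm_command --commands '[0,0,-0.03,0,0,0,0,0,0,-0.07,0,0,0,0,0,-0.04,-0.12,0,0,0,0,0,-0.08,-0.16,0,0,0,0,0,-0.12,-0.18,0,0,0,0,0,-0.16,-0.18,0,0,0,0,0,-0.2,-0.18,0,0,0,0,0,-0.2,-0.18,0,0,0,0]'

```text
t: 18.95
eef_pos: [0.4361, -0.1556, 0.2896]
tool_rot: [-0.003, 0.11, 0.994, -0.0]
contact_force: [0.0, 0.0, -0.1]
gripper_width: -0.005
grasp_force: 0.0
```

Run:
```python
from cov import *
import cv2
o=cur()[1];print(o["t"],o["contact_force"],o["eef_pos"])
a=read_camera("top")["img"][110:260,100:310,::-1];b=read_camera("scene")["img"][165:320,180:390,::-1]
cv2.imwrite("pics/end.png",np.hstack([cv2.resize(i,(400,300),interpolation=cv2.INTER_CUBIC) for i in(a,b)]).repeat(2,0).repeat(2,1)[::1,::1][:600,:1600:2] if 0 else np.vstack([cv2.resize(i,(420,300),interpolation=cv2.INTER_CUBIC) for i in(a,b)]))
```

```text
18.95 [ 0.00781344  0.01576978 -0.1194129 ] [ 0.43610801 -0.15564164  0.28961151]
```

View pics/end.png

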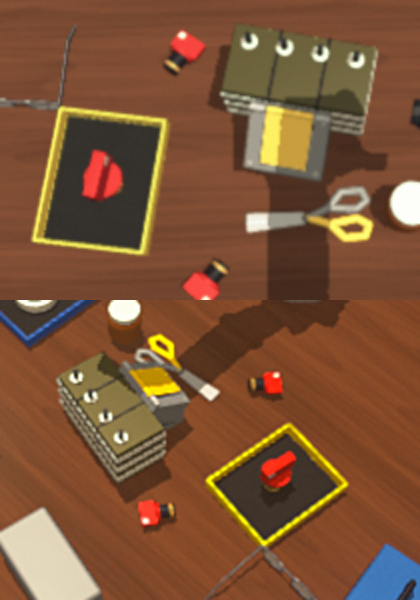

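The last view shows the plug upright in the yellow tray, the cover flat over the socket, and everything else in place. Handing in.

```bash
python3 -c "
from station import hand_in
print(hand_in())"
```

```text
the job is handed in; nothing more can be done
None
```

I've handed the job in: the plug was wrung out at about 8 N of pull, stood upright in the yellow tray and released, and the cover then swung shut to its stop; by mistake I viewed 11 pictures, one over the limit of 10.

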